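# Range lever of the harness tester to the third click

### The job

On the grey range box, push the black lever knob along its slot from its parked position until it has clicked into the third detent, and stop there without running on into the fourth. Then press the round set key on the box fully down and let it come up again. Do it with gentle fingertip pushes: do not pinch the lever, do not press the key before the lever is set, and do not disturb the small parts standing on and around the box.

Things in the scene. Friction and masses are not known exactly. Their poses are not given: they have to be found in the camera images.
- range_box: Grey metal box with aluminium top plate, fixed to the worktop: 120 mm along x, 210 mm along y, 50 mm high. Origin: centre of its underside; z up, x away from the robot, y to the left (turned up to 0.3 rad). The slot runs along y at x = +28 mm; the set key is at x = -30, y = +55 mm. Short lines engraved beside the slot mark the click positions.
- range_lever (a joint): Lever position along the slot, m, growing along the box's +y; knob centre at box y = -0.040 + this. Starts parked at 0 to 0.015 in a stretch without clicks. Detents: first 0.040, second 0.060, third 0.080, fourth 0.100, fifth 0.120 (end stop 0.121); ridges between them at 0.030, 0.050, 0.070, 0.090, 0.110. It stays where it is left; sliding friction 0.4 N.
- range_lever_top (a point): Centre of the top of the black knob, 40 mm above the box's plate (90 mm above the worktop). Knob: block 24 mm across the slot, 14 mm along it, sides 6 to 40 mm above the plate, thin white line round its middle. Pushing it out of a detent takes about 5 to 6 N at first, less towards the ridge; past the ridge it snaps ahead of the finger to the middle of the next detent.
- set_key (a joint): How far the set key is pressed, m: 0 up, 0.005 fully down. Sprung: about 1.5 N to start, 5 N at the bottom; it comes up by itself.
- set_key_top (a point): Centre of the top of the round grey set key, 24 mm in diameter, in an aluminium ring 40 mm in diameter and 12 mm high; its top is 17 mm above the box's top plate when up, facing up.
- housing_0: Loose white plastic connector housing, 27 x 27 x 14 mm, lying on the box's top plate near its right front corner; not to be disturbed. Origin: centre of its underside.
- tally_counter: Loose light grey hand counter, 42 x 54 x 48 mm, standing on the worktop either beyond the left end of the box or close behind it; not to be disturbed. Origin: centre of its underside.
- boot_1: Loose black plug boot, 23 x 46 x 16 mm, lying on the worktop in the other of the counter's two places (left of the box or behind it); not to be disturbed. Origin: on its underside.

How it is judged:
On the way, in this order (a step that is already met when the one before it is completed fails the run):
1. the lever rests in the third detent, not touched by the fingers (value of joint range_lever between 0.076 and 0.084 m and contact force between range_lever and the fingers below 0.3 N), for 0.2 s.
2. the set key is pressed fully down (value of joint set_key above 0.004 m and value of joint range_lever between 0.076 and 0.084 m), for 0.05 s.
At the end, for the whole second after the job is handed in: The lever rests in the third detent (0.080 within 4 mm), the set key has been pressed at least 4 mm down after that and is up again (within 1 mm), and the housing, counter and boot are within 10 mm of where they were (value of joint range_lever between 0.076 and 0.084 m and value of joint set_key below 0.001 m and distance of each of housing_0, tally_counter, boot_1 from where it was at the start of the episode below 0.01 m); the robot touches nothing.
It fails at once if the lever goes over the ridge into the fourth detent (value of joint range_lever above 0.09 m).
It fails at once if the set key is pressed (over 2.5 mm) while the lever is not in the third detent (value of joint set_key above 0.0025 m and (value of joint range_lever below 0.075 m or value of joint range_lever above 0.085 m)).
It fails at once if the lever is pinched or forced (over 20 N) (contact force between range_lever and the fingers above 20 N).
It fails at once if the housing, counter or boot is moved or lifted (over 10 mm) (distance of any of housing_0, tally_counter, boot_1 from where it was at the start of the episode above 0.01 m).
It also fails if it takes over 61 s, if anything falls off the work surface, if the arm or the gripper's body presses on something with over 40 N, if the wrist force passes 120 N, or if a joint passes its speed limit or range.

### The arm

A 6-joint arm with a two-finger parallel gripper is mounted at the origin on a cart in front of the work surface, level with it; the furniture and walls round the work are solid. World frame = base frame: x ahead of the robot, y to its left, z up, the work surface at z = 0. Lengths are in m, angles in rad, forces in N, time in s.
With the tool pointing down it reaches from about 0.35 to 1 m from the base axis. Payload 7.1 kg.
Tool frame: the origin (TCP) lies midway between the tips of the shut fingers; the grasp point (between the pads) lies 19 mm behind it; z points along the fingers, y is the line along which they close (so a half turn about z gives the same grasp; the last joint's range is limited). The gripper opens to 85 mm and grips with 20 to 120 N. Pads are 22 mm wide; open, the fingers measure 114 mm over their backs; the gripper's body (76 mm by 85 mm) begins 54 mm behind the grasp point. The pads swing forward as they close: fully open they stand 13 mm farther back than shut.
Start: joints at [1.185, 0.423, 1.63, -0, 1.089, -0.019], TCP at [0.224, 0.583, 0.231] pointing down, gripper open.
Joint ranges: [-3, 3], [-0.9, 2.11], [0.09, 2.58], [-1.31, 4.45], [0.11, 2.69], [-2.54, 2.54]. Speed limits (rad/s): [2.39, 2.39, 3.01, 3.14, 3.14, 3.14].

### API

Orientations are given as a rotation vector (axis times angle).
In Python, from station import ctrl gives the robot as it stands.
- The arm moves only by the shell command python3 drive.py 'ROWS'. ROWS is a JSON list that holds a single list of rows (three levels of brackets), with 1 to 12 rows, each of 7 numbers: the finger opening in m, then dx, dy, dz in shares of 0.6 m (1.0 is 0.6 m), then a rotation vector rx, ry, rz in normalised numbers (1 is pi/2 rad); each row is the pose to reach, as a shift and turn from the pose commanded when the command began, along the tool's axes at that moment; what a row does not reach only later rows make up. A row lasts 1/12 s, in which the tool goes at most 0.0417 m and 0.125 rad, less where a joint would pass 70% of its speed; a pose out of reach is approached as far as the arm can. The fingers move at their own pace and stop on an object; the grip force is fixed at half the most. Time passes only in rows, so rows that do not move let the fingers close. It prints the time, the measured TCP pose, the force, the opening and the grip force at its end. No shift or turn number may pass 1 either way. Input that does not fit is refused with a message, and nothing moves.
- ctrl.get_obs(): the state, without advancing time (a new reading comes with each control period).
- ctrl.read_camera(name): name is "scene" or "top"; returns (picture, depth): 480x640x3 uint8, red, green, blue; 480x640 float32, m along the optical axis (not along the pixel's ray), 0 where there is no reading.
- ctrl.calibration(name): a dict with "intrinsics" (3x3 intrinsics, pixels), "cam_to_world" (4x4, takes a point from camera to world coordinates). Camera axes: x right, y down, z forward; pixel columns grow to the right and rows downward; lengths in m; the calibration is good to about 2 mm. A picture is of the moment at which its call begins. calibration takes no time and is no camera call.
- ctrl.hand_in(): hands the job in; it is judged then, once.
The state is a dict: "t": time; "joint_positions": joint angles; "joint_vel": joint speeds; "joint_efforts": joint torques, N m; "tcp_pos": TCP position; "orientation": TCP orientation; "ft_force": force on the tool from outside, world axes, zero at the start; "ft_torque": the same for the moment, N m; "gripper_width": finger opening in m; "gripper_force": force on a finger pad.
Only numpy, scipy, OpenCV 4.12 (cv2) and the standard library are available. Lean on these libraries where they do the work, as an engineer would, in place of code of your own. Each camera call takes 0.05 s, during which the arm holds its last target. There are 200 camera calls.

## Working session

There is one attempt and no reset: what is moved stays moved. The work goes in short steps, Python scripts to look and compute and a shell command to move; the robot and the scene stay as the last step left them, time stands still between calls to the robot, and variables do not carry over. Pictures are saved under pics/ and viewed, at most 10 in all, crops included, and the job is handed in when it is done.

```bash
ls; mkdir -p pics
python3 - <<'E'
from station import ctrl
import cv2,numpy as np
np.set_printoptions(precision=4,suppress=True)
o=ctrl.get_obs();print({k:o[k] for k in('t','tcp_pos','orientation','gripper_width')})
for n in('top','scene'):
    p,d=ctrl.read_camera(n);cv2.imwrite(f'pics/{n}0.png',p[:,:,::-1]);np.savez(f'{n}0.npz',p=p,d=d);c=ctrl.calibration(n);print(c['intrinsics'],c['cam_to_world'])
E
```

```text
drive.py
pics
station.py
{'t': 0.0, 'tcp_pos': array([0.2239, 0.5829, 0.2305]), 'orientation': array([-0.5729, -3.0886,  0.0025]), 'gripper_width': 0.08521989690228457}
[[612.8384   0.     327.5648]
 [  0.     612.8384 236.6869]
 [  0.       0.       1.    ]] [[ 0.0082 -0.9915  0.13    0.3708]
 [-0.9999 -0.0092 -0.007   0.1049]
 [ 0.0081 -0.1299 -0.9915  0.9418]
 [ 0.      0.      0.      1.    ]]
[[545.1543   0.     311.2795]
 [  0.     545.1543 232.6837]
 [  0.       0.       1.    ]] [[ 0.8923 -0.2048  0.4022  0.1716]
 [-0.4508 -0.3575  0.8179 -0.5851]
 [-0.0237 -0.9112 -0.4114  0.4269]
 [ 0.      0.      0.      1.    ]]
```

View pics/top0.png

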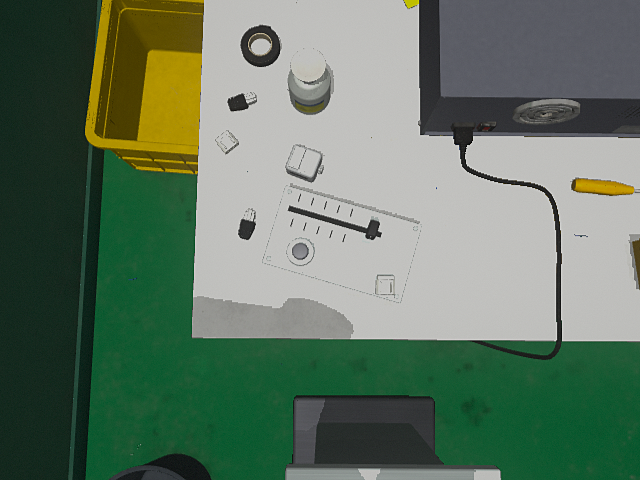

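View pics/scene0.png

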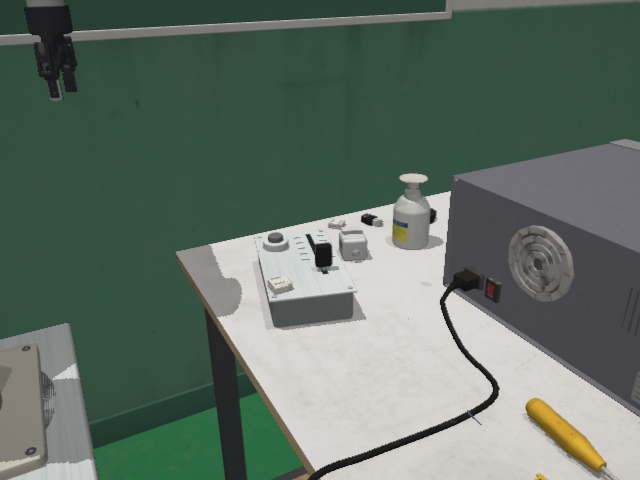

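The top view shows the box with corners near (290,185), (421,222), (402,302) and (263,262). The knob is at (373,228), the key at (300,250) and the housing at (385,285). The counter (305,162) is behind the box and the boot (247,224) is to its left. The scene view shows the same layout.

```bash
cat > h.py <<'E'
import numpy as np,cv2
from station import ctrl
np.set_printoptions(precision=4,suppress=True)
def cloud(n,d):
    c=ctrl.calibration(n);K=c['intrinsics'];T=c['cam_to_world']
    v,u=np.mgrid[:480,:640];P=np.stack([(u-K[0,2])/K[0,0]*d,(v-K[1,2])/K[1,1]*d,d],-1)
    return P@T[:3,:3].T+T[:3,3]
def ray(n,uv,z):
    c=ctrl.calibration(n);K=c['intrinsics'];T=c['cam_to_world']
    r=T[:3,:3]@np.linalg.solve(K,[*uv,1]);o=T[:3,3];return o+r*(z-o[2])/r[2]
E
python3 - <<'E'
from h import *
f=np.load('top0.npz');p,d=f['p'],f['d'];X=cloud('top',d)
z=X[...,2];roi=np.zeros(z.shape,bool);roi[180:308,255:428]=1
print('table z',np.median(z[260:320,440:520]))
m=(roi&(z>.035)).astype(np.uint8)
c=max(cv2.findContours(m,0,2)[0],key=cv2.contourArea)
Q=np.array([ray('top',q[0],.05)[:2] for q in c],np.float32)
r=cv2.minAreaRect(Q*1000);print('box rect',r)
print('plate z',np.median(z[m>0]))
h=p.max(2)
k=(roi&(h<90)&(z>.08));vu=np.argwhere(k);print('knob top px',vu.mean(0),k.sum(),'pts',np.median(X[k],0),'minmax',X[k].min(0),X[k].max(0))
kt=roi&(z>.085); kc=np.argwhere(kt); print('z>.085',kt.sum(),kc.min(0),kc.max(0)); 
if kt.sum(): print('knob rect mm',cv2.minAreaRect(np.array([ray('top',q[::-1],.09)[:2] for q in kc],np.float32)*1000))
ky=roi.copy();ky[:,:280]=0;ky[:,325:]=0;ky[:232]=0;ky&=(z>.058)
print('ring',ky.sum(),X[ky].min(0),X[ky].max(0),np.argwhere(ky).mean(0))
k2=ky&(z>.0645);print('key',k2.sum(),np.argwhere(k2).mean(0),X[k2].mean(0))
g=ky&(h<165);print('key colour',g.sum(),ray('top',np.argwhere(g).mean(0)[::-1],.067))
img=cv2.resize(p[175:310,255:430,::-1],None,fx=4.4,fy=4.4,interpolation=cv2.INTER_CUBIC);cv2.imwrite('pics/c1.png',img)
E
```

```text
table z 0.001666591942378226
box rect ((478.7093505859375, 77.461669921875), (209.66317749023438, 120.24919891357422), 74.09001159667969)
plate z 0.050298941903484495
knob top px [228.4094 372.2339] 171 pts [0.4944 0.036  0.0894] minmax [0.3708 0.0264 0.0801] [0.5069 0.1049 0.9418]
z>.085 242 [183 256] [306 425]
knob rect mm ((472.88323974609375, 80.53413391113281), (172.5048828125, 236.79486083984375), 0.9623121619224548)
ring 593 [0.3708 0.1049 0.058 ] [0.4843 0.1572 0.9418] [251.4823 299.9528]
key 238 [251.3403 299.6387] [0.4601 0.137  0.1105]
key colour 265 [0.4641 0.1378 0.067 ]
```

View pics/c1.png

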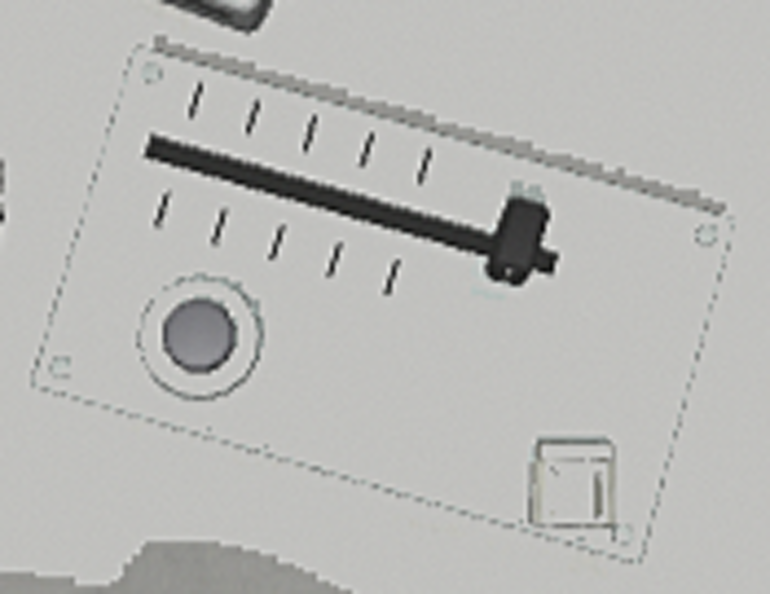

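The crop confirms the layout: the knob is clear of the first line and the slot runs up-left. The box rectangle measures 209.7 x 120.2 mm, matching the given size. The key sits within 1 mm of where the box pose puts it.

```bash
cat >> h.py <<'E'
from scipy.spatial.transform import Rotation as R
a=np.deg2rad(74.09);C=np.array([.4787,.0775]);by=np.array([np.cos(a),np.sin(a)]);bx=np.array([by[1],-by[0]])
def w(x,y,z): return np.r_[C+x*bx+y*by,z]
def b(P): P=np.asarray(P);return np.stack([(P[...,:2]-C)@bx,(P[...,:2]-C)@by,P[...,2]],-1)
Rt=R.from_matrix(np.array([np.r_[-bx,0],np.r_[by,0],[0,0,-1]]).T)
def delta(x,y,z):
    o=ctrl.get_obs();r=R.from_rotvec(o['orientation'])
    print('t',o['t'],'boxpos',b(o['tcp_pos']),'d',r.inv().apply(w(x,y,z)-o['tcp_pos']),'rot',(r.inv()*Rt).as_rotvec(),'F',o['ft_force'])
def lever(tag=None):
    p,d=ctrl.read_camera('top');X=b(cloud('top',d));
    k=(X[...,2]>.084)&(X[...,2]<.096)&(abs(X[...,0]-.028)<.025)&(abs(X[...,1])<.1)&(p.max(2)<90)
    uv=np.argwhere(k).mean(0)[::-1];q=b(ray('top',uv,.09));print('knob box',q,'n',k.sum(),'lever',q[1]+.04)
    if tag: cv2.imwrite(f'pics/{tag}.png',cv2.resize(p[150:320,240:440,::-1],None,fx=3.5,fy=3.5))
E
python3 - <<'E'
from h import *
f=np.load('top0.npz');X=cloud('top',f['d'])
print('device top-front',X[120,440],X[133,440],X[142,440],'bottle',X[65,308])
print(b(ray('top',[385,285],.064)))
lever();print(Rt.as_rotvec());delta(.028,-.08,.16)
E
python3 drive.py '[[[0,0,0,0,0,0,0]]]'
```

```text
device top-front [ 0.6591 -0.0649  0.0731] [ 0.6555 -0.0748  0.0209] [ 0.6466 -0.0782  0.0021] bottle [0.7222 0.1286 0.1181]
[-0.0425 -0.0761  0.064 ]
knob box [ 0.0273 -0.0359  0.09  ] n 160 lever 0.004125792183695909
[0.4348 3.1114 0.    ]
t 0.15 boxpos [-0.3836  0.4163  0.2307] d [-0.4541 -0.4577  0.0712] rot [-0.0012 -0.0001 -0.0891] F [-0.113  -0.0071 -0.3561]
t: 0.23
tcp_pos: [0.224, 0.5832, 0.2309]
orientation: [-0.573, -3.089, 0.001]
ft_force: [-1.0, 0.1, -0.4]
gripper_width: 0.0757
gripper_force: 0.0
```

The manual's scale: shifts go in shares of 0.6 m and turns go in shares of pi/2 rad. Converting my numbers, -0.458 m is -0.7633, -0.454 m is -0.7567, -0.09 rad is -0.0573.

```bash
python3 drive.py '[[[0,-0.2,-0.2,0,0,0,-0.0573],[0,-0.4167,-0.4167,0,0,0,-0.0573],[0,-0.4167,-0.4167,0,0,0,-0.0573],[0,-0.4167,-0.4167,0,0,0,-0.0573],[0,-0.4167,-0.4167,0,0,0,-0.0573],[0,-0.7567,-0.7633,0.1167,0,0,-0.0573],[0,-0.7567,-0.7633,0.1167,0,0,-0.0573],[0,-0.7567,-0.7633,0.1167,0,0,-0.0573],[0,-0.7567,-0.7633,0.1167,0,0,-0.0573],[0,-0.7567,-0.7633,0.1167,0,0,-0.0573],[0,-0.7567,-0.7633,0.1167,0,0,-0.0573],[0,-0.7567,-0.7633,0.1167,0,0,-0.0573]]]'; python3 -c "
from h import *
delta(.028,-.08,.16)"
```

```text
t: 1.23
tcp_pos: [0.4246, 0.1273, 0.1851]
orientation: [0.433, 3.111, 0.0]
ft_force: [-0.0, 0.7, 0.4]
gripper_width: -0.0003
gripper_force: 0.0
t 1.2333 boxpos [-0.0657  0.0331  0.1851] d [-0.0936 -0.1132  0.0251] rot [0.0003 0.0005 0.0011] F [-0.0056  0.6536  0.4287]
```

To row units: 0.115 m is 0.1917, -0.113 m is -0.1883.

```bash
python3 drive.py '[[[0,-0.1567,-0.1883,0.0417,0,0,0],[0,-0.1567,-0.1883,0.0417,0,0,0],[0,-0.1567,-0.1883,0.0417,0,0,0],[0,-0.1567,-0.1883,0.0417,0,0,0],[0,-0.1567,-0.1883,0.0417,0,0,0],[0,-0.1567,-0.1883,0.1917,0,0,0],[0,-0.1567,-0.1883,0.1917,0,0,0],[0,-0.1567,-0.1883,0.1917,0,0,0]]]'; python3 -c "
from h import *
delta(.028,-.07,.07);lever('p2')"
```

```text
t: 1.9
tcp_pos: [0.4796, -0.005, 0.0653]
orientation: [-0.433, -3.102, 0.001]
ft_force: [-1.2, 0.5, -0.9]
gripper_width: -0.0001
gripper_force: 0.0
t 1.9 boxpos [ 0.0235 -0.079   0.0653] d [-0.0044  0.009  -0.0048] rot [-0.0021 -0.0089  0.0005] F [-1.2201  0.5414 -0.9335]
knob box [ 0.0177 -0.0341  0.09  ] n 22 lever 0.00585307867956876
```

View pics/p2.png

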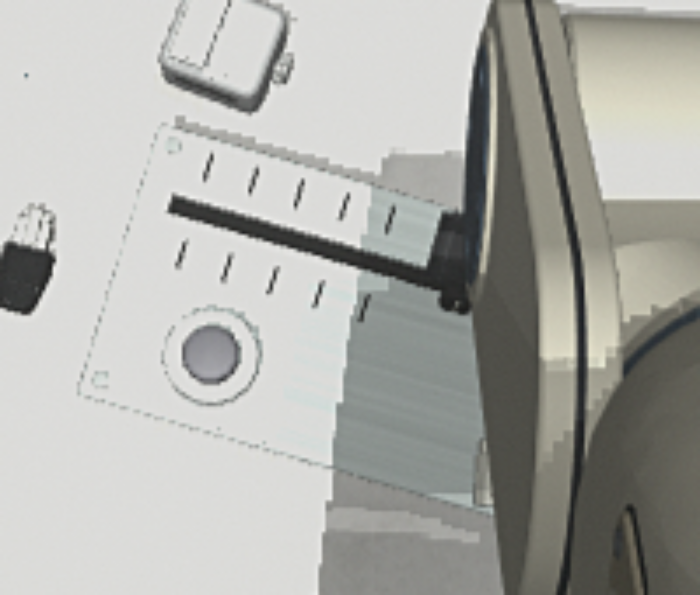

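The arm now hides most of the knob from the top camera, so I'll settle the arm and then push using force feedback and geometry.

```bash
python3 drive.py '[[[0,0,0,0,0,0,0],[0,0,0,0,0,0,0],[0,0,0,0,0,0,0]]]'; python3 -c "
from h import *
delta(.028,-.07,.07)
p,d=ctrl.read_camera('scene');cv2.imwrite('pics/s2.png',cv2.resize(p[130:340,200:420,::-1],None,fx=2.8,fy=2.8))"
```

```text
t: 2.2
tcp_pos: [0.4853, -0.0049, 0.0723]
orientation: [0.432, 3.108, 0.001]
ft_force: [-0.1, -0.4, 0.3]
gripper_width: -0.0002
gripper_force: 0.0
t 2.2 boxpos [ 0.0289 -0.0775  0.0723] d [0.0009 0.0075 0.0023] rot [0.0009 0.0037 0.0014] F [-0.0707 -0.398   0.2967]
```

View pics/s2.png

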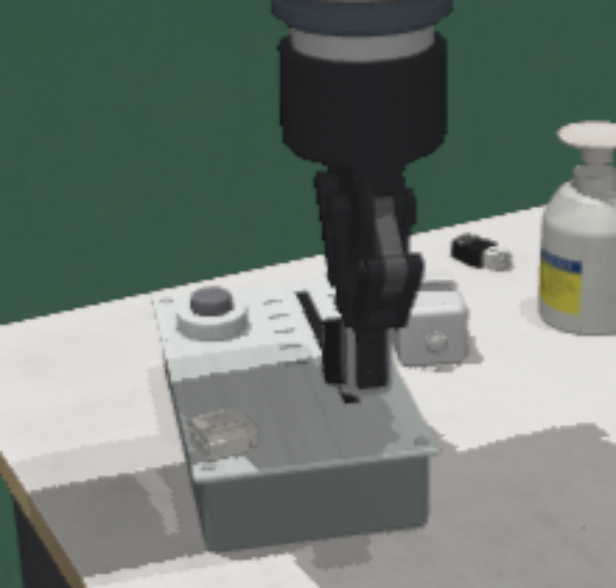

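To row units: 0.035 m is 0.0583, 0.02 m is 0.0333.

```bash
python3 drive.py '[[[0,0,0.0167,0.0033,0,0,0],[0,0,0.0333,0.0033,0,0,0],[0,0,0.0433,0.0033,0,0,0],[0,0,0.0533,0.0033,0,0,0],[0,0,0.0583,0.0033,0,0,0],[0,0,0.0583,0.0033,0,0,0],[0,0,0.0583,0.0033,0,0,0],[0,0,0.0583,0.0033,0,0,0]]]'; python3 -c "
from h import *
delta(.028,-.1,.07)
p,d=ctrl.read_camera('scene');cv2.imwrite('pics/s3.png',cv2.resize(p[220:300,260:380,::-1],None,fx=5,fy=5))"
python3 drive.py '[[[0,0,-0.05,0,0,0,0],[0,0,-0.1,0,0,0,0],[0,0,-0.1167,0,0,0,0],[0,0,-0.1167,0,0,0,0],[0,0,-0.1167,0,0,0,0]]]'; python3 -c "
from h import *
lever();delta(.028,-.07,.07)"
```

```text
t: 2.92
tcp_pos: [0.4931, 0.0285, 0.068]
orientation: [-0.433, -3.111, 0.0]
ft_force: [0.3, 0.8, -0.2]
gripper_width: 0.0
gripper_force: 0.0
t 2.9167 boxpos [ 0.0272 -0.0432  0.068 ] d [-0.0007 -0.0568 -0.002 ] rot [-0.0001 -0.0004  0.0009] F [ 0.3391  0.842  -0.2014]
t: 3.38
tcp_pos: [0.4742, -0.0392, 0.0682]
orientation: [0.437, 3.111, 0.0]
ft_force: [0.9, 0.0, 0.2]
gripper_width: -0.0003
gripper_force: 0.0
knob box [ 0.0272 -0.0218  0.09  ] n 160 lever 0.01822993760470107
t 3.4333 boxpos [ 0.0277 -0.1129  0.0682] d [-0.0003  0.0429 -0.0018] rot [ 0.0002  0.0003 -0.0002] F [ 1.055  -0.7468 -0.0454]
```

Contact offset found: lever ≈ TCP box-y + 0.061. Next I'll cross ridges 1 and 2 slowly.

To row units: 0.086 m is 0.1433, 0.064 m is 0.1067.

```bash
python3 drive.py '[[[0,0,0.05,0,0,0,0],[0,0,0.1,0,0,0,0],[0,0,0.1067,0,0,0,0],[0,0,0.1133,0,0,0,0],[0,0,0.1183,0,0,0,0],[0,0,0.1233,0,0,0,0],[0,0,0.1283,0,0,0,0],[0,0,0.1333,0,0,0,0],[0,0,0.1383,0,0,0,0],[0,0,0.1433,0,0,0,0],[0,0,0.1433,0,0,0,0]]]'; python3 -c "
from h import *
delta(.028,-.006,.068)"
python3 drive.py '[[[0,0,0.005,0,0,0,0],[0,0,0.01,0,0,0,0],[0,0,0.015,0,0,0,0],[0,0,0.02,0,0,0,0],[0,0,0.025,0,0,0,0],[0,0,0.03,0,0,0,0],[0,0,0.0333,0,0,0,0],[0,0,0.0333,0,0,0,0],[0,0,0.0333,0,0,0,0]]]'; python3 -c "
from h import *
delta(.028,.012,.068)"
```

```text
t: 4.35
tcp_pos: [0.4979, 0.0441, 0.0681]
orientation: [0.434, 3.111, 0.001]
ft_force: [0.2, -0.4, 0.2]
gripper_width: 0.0002
gripper_force: 0.0
t 4.35 boxpos [ 0.0276 -0.0269  0.0681] d [-0.0004  0.0209  0.0002] rot [0.0004 0.0003 0.0004] F [ 0.1927 -0.4358  0.1859]
t: 5.1
tcp_pos: [0.5031, 0.0634, 0.0681]
orientation: [-0.433, -3.112, -0.0]
ft_force: [-0.1, -0.3, 0.3]
gripper_width: 0.0
gripper_force: 0.0
t 5.1 boxpos [ 0.0273 -0.0068  0.0681] d [-0.0007  0.0188  0.0001] rot [ 0.0001 -0.      0.0012] F [-0.0663 -0.3226  0.3108]
```

To row units: 0.009 m is 0.015, 0.006 m is 0.01.

```bash
python3 drive.py '[[[0,0,0.005,0,0,0,0],[0,0,0.01,0,0,0,0],[0,0,0.015,0,0,0,0],[0,0,0.015,0,0,0,0],[0,0,0.015,0,0,0,0]]]'; python3 -c "
from h import *
delta(.028,.012,.068)"
```

```text
t: 5.52
tcp_pos: [0.5055, 0.0716, 0.0682]
orientation: [-0.433, -3.111, 0.001]
ft_force: [-0.4, -5.3, 1.8]
gripper_width: 0.0003
gripper_force: 2.2
t 5.5167 boxpos [0.0274 0.0017 0.0682] d [-0.0007  0.0103  0.0002] rot [-0.0005 -0.0001  0.0013] F [-0.3611 -5.3457  1.8181]
```

The 5.3 N reading at lever ≈0.063 is as expected, since that is the climb out of detent 2. I'll go on slowly over the ridge.

To row units: 0.009 m is 0.015, 0.008 m is 0.0133.

```bash
python3 drive.py '[[[0,0,0.0033,0,0,0,0],[0,0,0.0067,0,0,0,0],[0,0,0.0092,0,0,0,0],[0,0,0.0117,0,0,0,0],[0,0,0.0133,0,0,0,0],[0,0,0.015,0,0,0,0],[0,0,0.015,0,0,0,0],[0,0,0.015,0,0,0,0]]]'; python3 -c "
from h import *
delta(.028,.012,.068)"
```

```text
t: 6.18
tcp_pos: [0.5081, 0.0807, 0.0681]
orientation: [0.433, 3.111, 0.0]
ft_force: [-0.5, 0.5, 0.4]
gripper_width: -0.0002
gripper_force: 0.0
t 6.1833 boxpos [0.0274 0.0112 0.0681] d [-0.0006  0.0008  0.0001] rot [0.0003 0.0002 0.001 ] F [-0.4598  0.4907  0.4006]
```

Force is back to zero at eq ≈0.072, so it has snapped over the ridge. I'll retreat, lift and check.

To row units: -0.1 m is -0.1667, -0.07 m is -0.1167.

```bash
python3 drive.py '[[[0,0,-0.0333,0,0,0,0],[0,0,-0.0667,0,0,0,0],[0,0,-0.1167,0,0,0,0],[0,0,-0.1667,0,0,0,0],[0,0,-0.1667,0,0,0,0],[0,0,-0.1667,-0.1,0,0,0],[0,0,-0.1667,-0.1,0,0,0],[0,0,-0.1667,-0.1,0,0,0],[0,0,-0.1667,-0.1,0,0,0]]]'; python3 -c "
from h import *
lever('p4');delta(-.03,.055,.13)"
```

```text
t: 6.93
tcp_pos: [0.4816, -0.0156, 0.129]
orientation: [0.433, 3.109, 0.001]
ft_force: [0.4, 0.8, -0.1]
gripper_width: 0.0001
gripper_force: 0.0
knob box [0.027  0.0309 0.09  ] n 158 lever 0.07092025931871981
t 6.9833 boxpos [ 0.0275 -0.0889  0.1281] d [ 0.0573  0.1439 -0.0019] rot [0.0003 0.0006 0.0011] F [-0.0015 -0.736   0.2353]
```

View pics/p4.png

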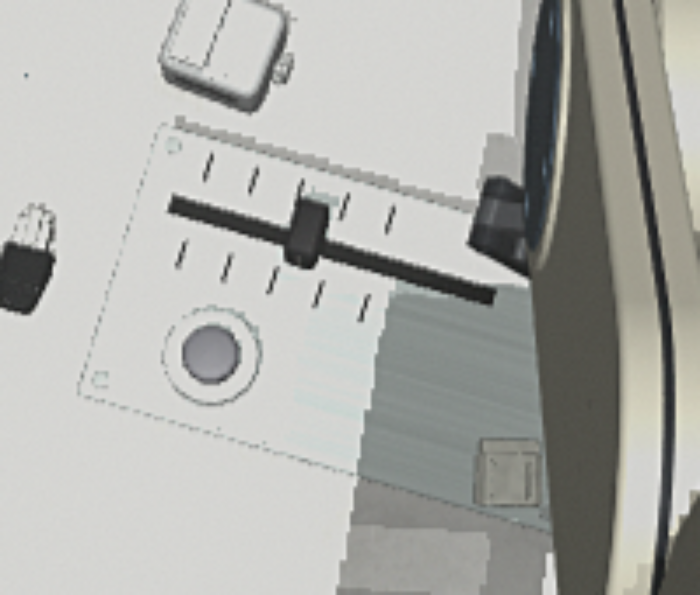

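The picture shows the knob at (310,228), about midway between lines 2 and 3. It is balanced on the ridge at ≈0.071 and has not snapped over yet, so it needs a little more push.

To row units: 0.1 m is 0.1667, 0.099 m is 0.165.

```bash
python3 drive.py '[[[0,0,0,0.05,0,0,0],[0,0,0,0.1,0,0,0],[0,0,0,0.1,0,0,0],[0,0,0.05,0.1,0,0,0],[0,0,0.1,0.1,0,0,0],[0,0,0.1417,0.1,0,0,0],[0,0,0.1567,0.1,0,0,0],[0,0,0.1617,0.1,0,0,0],[0,0,0.165,0.1,0,0,0],[0,0,0.1667,0.1,0,0,0],[0,0,0.1667,0.1,0,0,0],[0,0,0.1667,0.1,0,0,0]]]'; python3 -c "
from h import *
delta(.028,.015,.068)"
```

```text
t: 7.98
tcp_pos: [0.5077, 0.0796, 0.0682]
orientation: [-0.435, -3.111, 0.0]
ft_force: [-0.2, -0.0, 0.1]
gripper_width: -0.0002
gripper_force: 0.0
t 7.9833 boxpos [0.0273 0.0099 0.0682] d [-0.0007  0.0051  0.0002] rot [-0.0003 -0.0004 -0.0001] F [-0.2482 -0.0464  0.1177]
```

To row units: 0.005 m is 0.0083, 0.004 m is 0.0067.

```bash
python3 drive.py '[[[0,0,0.0017,0,0,0,0],[0,0,0.0033,0,0,0,0],[0,0,0.005,0,0,0,0],[0,0,0.0067,0,0,0,0],[0,0,0.0083,0,0,0,0],[0,0,0.0083,0,0,0,0],[0,0,0.0083,0,0,0,0]]]'; python3 -c "
from h import *
delta(.028,.015,.068)"
python3 drive.py '[[[0,0,-0.0333,0,0,0,0],[0,0,-0.0667,0,0,0,0],[0,0,-0.1167,0,0,0,0],[0,0,-0.1667,0,0,0,0],[0,0,-0.1667,0,0,0,0],[0,0,-0.1667,-0.1,0,0,0],[0,0,-0.1667,-0.1,0,0,0],[0,0,-0.1667,-0.1,0,0,0],[0,0,-0.1667,-0.1,0,0,0]]]'; python3 -c "
from h import *
lever('p5');delta(-.03,.055,.13)"
```

```text
t: 8.57
tcp_pos: [0.5094, 0.0853, 0.0681]
orientation: [-0.433, -3.112, 0.0]
ft_force: [-0.1, -0.2, -0.1]
gripper_width: -0.0
gripper_force: 0.0
t 8.5667 boxpos [0.0274 0.0159 0.0681] d [-0.0006 -0.0009  0.0001] rot [-0.    -0.     0.001] F [-0.1153 -0.2355 -0.1342]
t: 9.32
tcp_pos: [0.4829, -0.0109, 0.129]
orientation: [0.433, 3.109, 0.0]
ft_force: [0.0, -0.9, -0.3]
gripper_width: -0.0002
gripper_force: 0.0
knob box [0.0271 0.0398 0.09  ] n 156 lever 0.07976000377297368
t 9.3667 boxpos [ 0.0274 -0.084   0.1281] d [ 0.0573  0.139  -0.0019] rot [0.0002 0.0006 0.0011] F [ 0.2307 -1.1073 -0.7746]
```

View pics/p5.png

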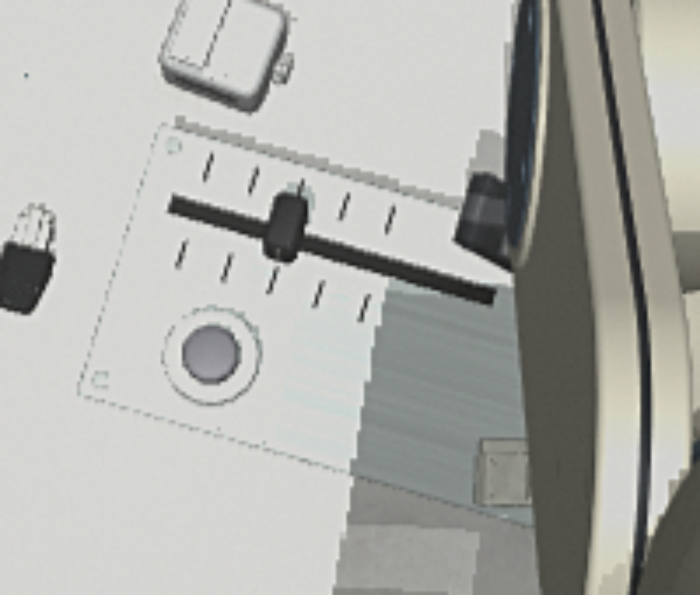

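The lever is at 0.0798, in line with the third mark, and the knob is clear of the fingers. Next is the key.

To row units: 0.139 m is 0.2317, 0.03 m is 0.05.

```bash
python3 drive.py '[[[0,0.095,0.2317,0,0,0,0],[0,0.095,0.2317,0,0,0,0],[0,0.095,0.2317,0,0,0,0],[0,0.095,0.2317,0,0,0,0],[0,0.095,0.2317,0,0,0,0],[0,0.095,0.2317,0,0,0,0],[0,0.095,0.2317,0.05,0,0,0],[0,0.095,0.2317,0.075,0,0,0],[0,0.095,0.2317,0.0867,0,0,0],[0,0.095,0.2317,0.0867,0,0,0],[0,0.095,0.2317,0.0867,0,0,0]]]'; python3 -c "
from h import *
delta(-.03,.055,.0625)"
```

```text
t: 10.28
tcp_pos: [0.4651, 0.1376, 0.0759]
orientation: [-0.435, -3.11, 0.001]
ft_force: [-0.1, -0.1, 0.2]
gripper_width: -0.0002
gripper_force: 0.0
t 10.2833 boxpos [-0.0296  0.0541  0.0759] d [0.0004 0.001  0.0134] rot [-0.0007 -0.0011 -0.0001] F [-0.1182 -0.0522  0.1884]
```

To row units: 0.013 m is 0.0217, 0.012 m is 0.02.

```bash
python3 drive.py '[[[0,0,0.0017,0.0067,0,0,0],[0,0,0.0017,0.0133,0,0,0],[0,0,0.0017,0.0167,0,0,0],[0,0,0.0017,0.02,0,0,0],[0,0,0.0017,0.0217,0,0,0],[0,0,0.0017,0.0217,0,0,0],[0,0,0.0017,0.0217,0,0,0],[0,0,0.0017,0.0217,0,0,0]]]'
```

```text
t: 10.95
tcp_pos: [0.4667, 0.1394, 0.0656]
orientation: [0.433, 3.109, 0.001]
ft_force: [-4.9, -3.6, 29.4]
gripper_width: 0.0002
gripper_force: 14.8
```

To row units: -0.002 m is -0.0033.

```bash
python3 -c "
from h import *
delta(-.03,.055,.0625)
p,d=ctrl.read_camera('scene');cv2.imwrite('pics/s5.png',cv2.resize(p[190:290,230:350,::-1],None,fx=5.8,fy=5.8,interpolation=2))"
for i in 1 2 3 4; do python3 drive.py '[[[0,0,0,-0.0033,0,0,0],[0,0,0,-0.0033,0,0,0],[0,0,0,-0.0033,0,0,0]]]' | grep -E 'tcp|ft_'; done
```

```text
t 10.95 boxpos [-0.0285  0.0562  0.0656] d [ 0.0015 -0.0012  0.0031] rot [0.0012 0.0025 0.0012] F [-4.8969 -3.5595 29.3864]
tcp_pos: [0.4665, 0.1394, 0.066]
ft_force: [2.1, -1.7, 4.6]
tcp_pos: [0.4661, 0.1395, 0.0674]
ft_force: [1.8, 0.0, 3.5]
tcp_pos: [0.4654, 0.1394, 0.0691]
ft_force: [1.9, 0.8, 2.4]
tcp_pos: [0.4648, 0.1392, 0.0709]
ft_force: [0.6, 0.8, 1.1]
```

View pics/s5.png

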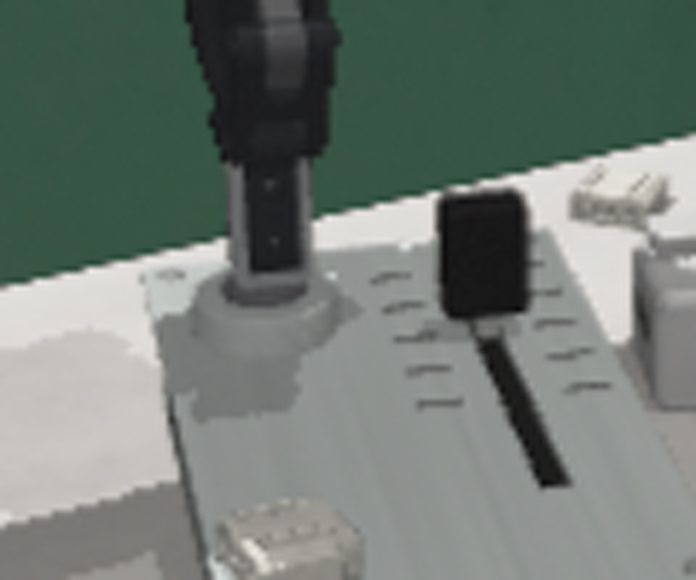

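The picture shows the finger centred on the key inside the ring. The force ran from 1.1 to 4.6 N over the stroke and then hit a hard stop, so the key went fully down. Now I'll lift clear and check.

To row units: -0.12 m is -0.2, -0.09 m is -0.15.

```bash
python3 drive.py '[[[0,0,0,-0.0333,0,0,0],[0,0,0,-0.1,0,0,0],[0,0,0,-0.15,0,0,0],[0,0,0,-0.15,0,0,0],[0,0,0,-0.15,0,0,0],[0,0.2,0,-0.2,0,0,0],[0,0.2,0,-0.2,0,0,0],[0,0.2,0,-0.2,0,0,0],[0,0.2,0,-0.2,0,0,0],[0,0.2,0,-0.2,0,0,0],[0,0.2,0,-0.2,0,0,0],[0,0.2,0,-0.2,0,0,0]]]'; python3 -c "
from h import *
lever('p6')
p,d=ctrl.read_camera('scene');cv2.imwrite('pics/s6.png',cv2.resize(p[180:330,230:430,::-1],None,fx=4,fy=4))"
```

```text
t: 13.0
tcp_pos: [0.3507, 0.172, 0.1906]
orientation: [-0.434, -3.111, 0.001]
ft_force: [0.4, 0.3, 0.3]
gripper_width: -0.0001
gripper_force: 0.0
knob box [0.0272 0.0398 0.09  ] n 163 lever 0.07979762709763055
```

View pics/s6.png

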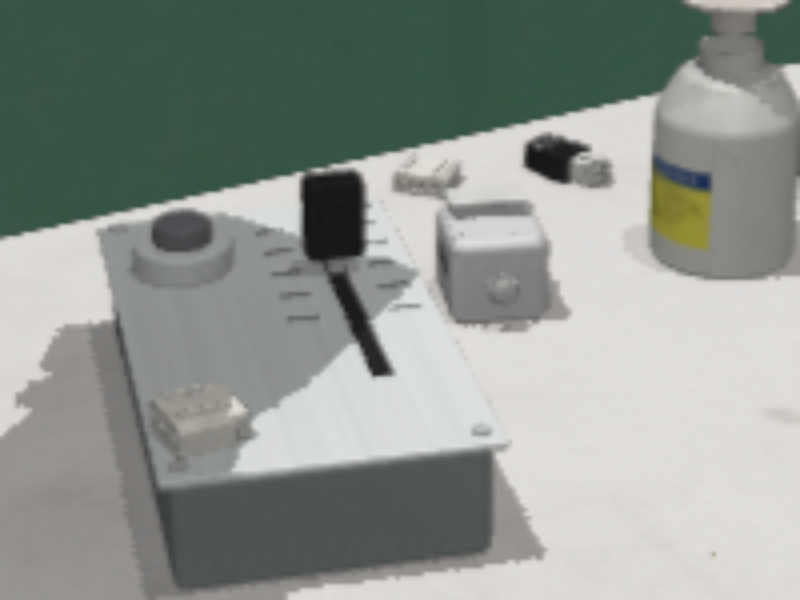

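The key (180,232) is up, the lever is at 0.0798, the housing and counter are undisturbed, and the robot is clear.

```bash
python3 -c "
from station import ctrl
print(ctrl.hand_in())"
```

```text
the job is handed in; nothing more can be done
None
```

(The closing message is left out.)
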